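Set the overload stop of a lab bench scale

TASK

Set the bench scale's overload stop under load: first stand the steel test weight gently upright in the middle of the round hub of the scale's aluminium spider and let go of it. Then turn the knurled brass stop screw clockwise until it just bottoms on its pad, finger-tight and not forced, and back it off half a turn. Leave the weight standing on the hub, do not press hard on the spider, and leave everything else on the counter where it is.

Things in the scene. Friction and masses are not known exactly. Their poses are not given: they have to be found in the camera images.
- scale: Compact bench scale standing firmly on the counter (it does not move), platter taken off. White housing 270 (x) x 240 (y) x 40 mm; its dark sloped keypad with display is on the -x side, facing the robot, its open well on the +x side. Origin: centre of the underside, z up.
- spider: The scale's aluminium spider, fixed to the load cell: hub disc 60 mm across, four arms to pillars 20 mm across (x +-72, y +-62 mm from the hub centre, tops 100 mm above the counter), and a lug 26 mm wide from the hub along +y that carries the stop screw, its axis 90 mm from the hub centre. Flat top face 58 mm above the counter. Origin: under the hub at counter height, axes as the scale's.
- hub (a point): Centre of the hub's flat top face, 58 mm above the counter, where the weight is to stand; a circle of 45 mm is scribed round it.
- screw_tip (a point): Lowest point of the rounded tip of the overload stop screw, under the lug. The screw is vertical, M8, and sinks 1 mm per turn clockwise (seen from above). It starts 0.8 to 3.0 rad short of its pad (tip 0.13 to 0.48 mm above it, less than the readings can show), so the pad has to be felt. It stays where it is left, but let go at the bottom it springs back to the mere touch.
- knob (a point): Point to grip on the screw's knurled brass head, on the axis, 10 mm below the head's flat top, 84 mm above the counter; its x axis shows the red line on top and so the head's angle, which says nothing of how far the pad is. Head 26 mm in diameter, 24 mm tall (70 to 94 mm above the counter). Free turning takes about 0.05 N m; from the touch on, about 1 N m more per further radian.
- stop_pad (a point): Centre of the top face of the hardened steel pad, 14 mm across, on the scale's floor, 40 mm above the counter, on which the screw bottoms; z up.
- weight: Stainless test weight of 500 g standing on the counter: cylindrical body 38 mm in diameter and 42 mm tall, above it a neck of 16 mm and a knob of 24 mm, 66 mm tall in all. Origin: centre of the underside, z up.
- strip_pot: White pot with purple cap, 45 mm across, 74 mm tall; bystander. Origin under its centre.
- sample_pot: White pot with pink cap, 45 mm across, 74 mm tall; bystander. Origin under its centre.
- amber_bottle: Amber bottle, 60 mm across, 125 mm tall, at the back; bystander. Origin under its centre.
- stain_bottle: Small white bottle with blue cap, 36 mm across, 85 mm tall, at the back; bystander. Origin under its centre.
- platter: The scale's steel platter, 190 x 220 x 22 mm, lying on the counter behind the scale; bystander. Origin under its centre.
- screwdriver: Screwdriver 190 mm long lying at the right; bystander. Origin under its middle.
- tumbler: Dark green tumbler, 80 mm across, 170 mm tall, at the back left; bystander. Origin under its centre.
- slide_box: Blue slide box 85 x 165 x 32 mm at the back left; bystander. Origin under its centre.
Things that resemble listed ones, but are neither listed nor needed, are in the scene too. What is shaped like the weight but orange or turquoise is not meant.

How it is judged:
By the outcome, as a careful person would: the job done as asked, in the order asked, and still so for the second after the job is handed in, with the robot touching nothing.
It also fails if it takes over 72 s, if anything falls off the work surface, if the arm or the gripper's body presses on something with over 40 N, if the wrist force passes 120 N, or if a joint passes its speed limit or range.

ROBOT

A 6-joint arm with a two-finger parallel gripper is mounted at the origin on the work surface. World frame = base frame: x ahead of the robot, y to its left, z up, the work surface at z = 0. Lengths are in m, angles in rad, forces in N, time in s.
With the tool pointing down it reaches from about 0.35 to 0.975 m from the base axis. Payload 4.9 kg.
Tool frame: the origin (TCP) lies at the very end of the fingers, on their centre line; the grasp point (between the pads) lies 19 mm behind it (manip.tcp_to_grasp is the distance from the TCP to the grasp point, in m); z points along the fingers, y is the direction in which the jaws open and shut (so a half turn about z gives the same grasp; the last joint's range is limited). The gripper opens to 85 mm and grips with 20 to 120 N. Pads are 22 mm wide; open, the fingers measure 114 mm over their backs; the gripper's body (76 mm by 85 mm) begins 54 mm behind the grasp point. The pads swing forward as they close: fully open they stand 13 mm farther back than shut.
Start: joints at [-1.376, 0.053, 1.613, -0, 1.476, -0.119], TCP at [0.193, -0.594, 0.231] pointing down, gripper open.
Joint ranges: [-3.01, 3.01], [-1.01, 2.22], [0.06, 2.58], [-1.02, 4.17], [0.09, 2.62], [-3.14, 3.14]. Speed limits (rad/s): [2.57, 2.57, 3.14, 3.14, 3.14, 3.14].

INTERFACE

Orientations are given as a unit quaternion [w, x, y, z].
In Python, from plant import sensors, cams, job, finder, manip gives the robot as it stands.
- The arm moves only by the shell command python3 -m pendant 'ROWS'. ROWS is JSON, a list of rows, each an object of numbers: "wx", "wy", "wz": the turn, a rotation vector about the tool's x, y, z in degrees; "dx", "dy", "dz": the shift along the tool's x, y, z in m; "hand": the gripper's target within -1 to 1 (fully open at 1, half-way at 0, shut at -1). A call has 1 to 20 rows; each row is the pose to reach, as a shift and turn from the pose commanded when the call began, along the tool's axes at that moment; what a row does not reach only later rows make up. A row lasts 1/12 s, in which the tool goes at most 41.7 mm and 7.16 degrees, less where a joint would pass 70% of its speed; a pose out of reach is approached as far as the arm can. A call with a gripper value outside its range is refused whole. The fingers move at their own pace and stop on an object; the grip force is fixed at half the most. Time passes only in rows, so rows that repeat a pose let the fingers close. It gives the time, the measured TCP pose, the force and the opening at its end, in the units of the state.
- sensors.state(): the state, without advancing time (a new reading comes with each control period).
- cams.grab_frame(name): name is "side" or "top" or "wrist"; returns (picture, depth): 420x560x3 uint8, red, green, blue; 420x560 float32, m along the optical axis (not along the pixel's ray), 0 where there is no reading.
- cams.calibration(name): a dict with "fov_y" (degrees; the focal length in pixels is half the picture's height over the tangent of half this angle, whatever the lens; pixels are square), "cx", "cy" (the principal point, pixels), "pose" (4x4, takes a point from camera to world coordinates); the wrist camera has in their place "hand_eye" (4x4, takes a point from camera to tool coordinates, whose origin is the TCP and whose axes are the flange's). Camera axes: x right, y down, z forward; pixel columns grow to the right and rows downward; lengths in m; the calibration is good to about 2 mm. A picture is of the moment at which its call begins: read the wrist's pose just before it. calibration takes no time and is no camera call.
- job.job_done(): hands the job in, once; it reports no verdict.
Trained networks look in the newest picture that a camera, given by its name, has taken for a name from the list of things; names that differ only in an ending like _2 or _b are one class to them, and where a whole thing is asked for, a point or a joint stands for the part that bears it (a point fixed in the world has none). Each returns a list of dicts, best first, with "score" (0 to 1); they miss things now and then, are a little off and sometimes report something else, mostly with a low value. They report only what shows in the picture. A call takes as long as a camera call. They do not tell look-alikes from the thing itself.
- finder.look_for(camera, thing): "position" ([x, y, z] in m, in world coordinates, good to about 4 mm: the middle of the surface that is visible of it).
The state is a dict: "time": time; "joint_pos": joint angles; "joint_vel": joint speeds; "joint_efforts": joint torques, N m; "tool_pos": TCP position; "tool_rot": TCP orientation; "contact_force": force on the tool from outside, world axes, zero at the start; "ft_torque": the same for the moment, N m; "gripper_width": opening from 0.0 (shut) to 1.0 (fully open).
Only numpy, scipy, OpenCV 4.12 (cv2) and the standard library are available. Lean on these libraries where they do the work, as an engineer would, in place of code of your own. Each camera call takes 0.05 s, during which the arm holds its last target. There are 200 camera calls.

## Working session

There is one attempt and no reset: what is moved stays moved. The work goes in short steps, Python scripts to look and compute and a shell command to move; the robot and the scene stay as the last step left them, time stands still between calls to the robot, and variables do not carry over. Pictures are saved under pics/ and viewed, about 8 in all and at most 12, crops included, and the job is handed in when it is done.

```bash
ls; mkdir -p pics; python3 - <<'E'
from plant import sensors,cams,finder,manip
import cv2,numpy as np
print(sensors.state(), manip.tcp_to_grasp)
for c in ("top","side"):
    p,d=cams.grab_frame(c); cv2.imwrite(f"pics/{c}1.png",p[:,:,::-1])
    k=cams.calibration(c); print(c,k['fov_y'],k['cx'],k['cy'],np.round(k['pose'],3).tolist())
    for t in ("weight","hub","knob","spider","scale","stop_pad"):
        print(t,[(np.round(r['position'],4).tolist(),round(r['score'],2)) for r in finder.look_for(c,t)][:4])
print(np.round(cams.calibration("wrist")['hand_eye'],4).tolist(), cams.calibration("wrist"))
E
```

```text
pics
{'time': 0.0, 'joint_pos': array([-1.37601992e+00,  5.33930181e-02,  1.61428992e+00,  6.48970741e-07,
        1.47599768e+00, -1.19010174e-01]), 'joint_vel': array([-7.24767727e-04,  3.52645925e-05,  1.30581973e-04,  7.50621459e-04,
       -1.93952990e-04,  2.27469591e-04]), 'joint_efforts': array([-9.87126941e-05, -3.93672502e+01, -3.70179319e+01, -8.88870409e-05,
        7.08683452e-03,  1.17348478e-06]), 'tool_pos': array([ 0.19278757, -0.59387053,  0.23004304]), 'tool_rot': array([-1.04324368e-03,  9.87716940e-01,  1.56250299e-01, -3.92170122e-05]), 'contact_force': array([ 0.46092758, -0.49948133,  0.89591785]), 'ft_torque': array([ 0.04155864, -0.03448181, -0.02498849]), 'gripper_width': 1.004119520108567} 0.0187
top 53.01887261117737 289.80776611940826 207.19978049843243 [[-0.01, -0.997, 0.075, 0.507], [-1.0, 0.011, 0.004, -0.002], [-0.005, -0.074, -0.997, 1.539], [0.0, 0.0, 0.0, 1.0]]
weight [([0.4523, -0.3938, 0.0454], 0.65), ([0.5243, -0.2558, 0.0446], 0.62), ([0.5107, -0.3331, 0.0412], 0.57), ([0.597, -0.2749, 0.0436], 0.45)]
hub [([0.595, 0.0113, 0.0592], 0.64), ([0.
[... 660 characters left out ...]
, 0.38)]
spider [([0.5959, -0.0013, 0.0582], 0.66)]
scale [([0.5521, -0.0345, 0.0411], 0.84)]
stop_pad [([0.5585, -0.0255, 0.0413], 0.75)]
[[-0.001, -0.9518, -0.3066, 0.0779], [1.0, -0.0008, -0.0007, 0.0009], [0.0005, -0.3066, 0.9518, -0.1434], [0.0, 0.0, 0.0, 1.0]] {'fov_y': 69.22049023692601, 'cx': 279.6119486698245, 'cy': 211.43900005373953, 'hand_eye': array([[-9.58665688e-04, -9.51829012e-01, -3.06627810e-01,
         7.78812460e-02],
       [ 9.99999434e-01, -7.70868958e-04, -7.33559380e-04,
         8.88362108e-04],
       [ 4.61853239e-04, -3.06628340e-01,  9.51829212e-01,
        -1.43415104e-01],
       [ 0.00000000e+00,  0.00000000e+00,  0.00000000e+00,
         1.00000000e+00]])}
```

View pics/top1.png

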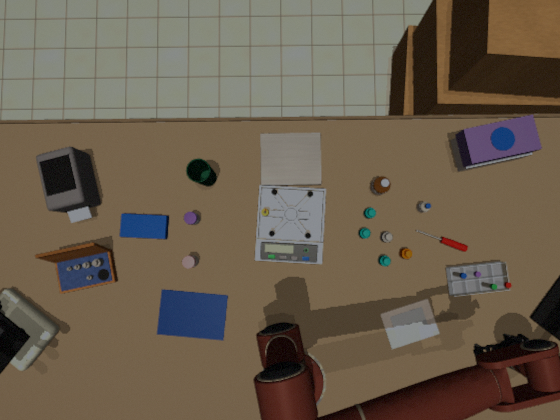

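View pics/side1.png

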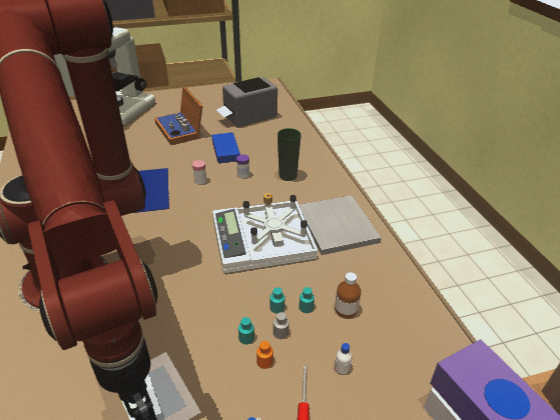

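The steel weight is the grey one at top (387,237) and side (281,325). Turquoise and orange look-alikes surround it. The scale is central with the brass screw at its left, top (265,212). I'll go over the weight with the wrist camera.

```bash
R='{"dx":0.375,"dy":-0.143,"dz":0.0,"wz":-17}'; python3 -m pendant '[{"dx":0.375,"dy":-0.143,"wz":-17,"hand":1},{"dx":0.375,"dy":-0.143,"wz":-17,"hand":1},{"dx":0.375,"dy":-0.143,"wz":-17,"hand":1},{"dx":0.375,"dy":-0.143,"wz":-17,"hand":1},{"dx":0.375,"dy":-0.143,"wz":-17,"hand":1},{"dx":0.375,"dy":-0.143,"wz":-17,"hand":1},{"dx":0.375,"dy":-0.143,"wz":-17,"hand":1},{"dx":0.375,"dy":-0.143,"wz":-17,"hand":1},{"dx":0.375,"dy":-0.143,"wz":-17,"hand":1},{"dx":0.375,"dy":-0.143,"wz":-17,"hand":1},{"dx":0.375,"dy":-0.143,"wz":-17,"hand":1},{"dx":0.375,"dy":-0.143,"wz":-17,"hand":1},{"dx":0.375,"dy":-0.143,"wz":-17,"hand":1},{"dx":0.375,"dy":-0.143,"wz":-17,"hand":1}]'
cat > h.py <<'E'
from plant import sensors,cams,finder
import cv2,numpy as np
from scipy.spatial.transform import Rotation as Ro
def T():
    s=sensors.state(); M=np.eye(4); M[:3,:3]=Ro.from_quat(s['tool_rot'],scalar_first=True).as_matrix(); M[:3,3]=s['tool_pos']; return M
def cloud(c):
    k=cams.calibration(c); M=T()@k['hand_eye'] if c=="wrist" else k['pose']
    p,d=cams.grab_frame(c); f=210/np.tan(np.radians(k['fov_y']/2)); v,u=np.indices(d.shape)
    P=np.stack([(u-k['cx'])/f*d,(v-k['cy'])/f*d,d,np.ones_like(d)],-1)@M.T
    P=P[...,:3]; P[d==0]=np.nan; return p,P
def circ(P,m):
    q=P[m][:,:2].astype(np.float32); (c,r)=cv2.minEnclosingCircle(q); return np.round(c,4),round(r,4),len(q),np.round(np.median(P[m][:,2]),4)
def rel(w,M=None):
    M=T() if M is None else M; return np.round(M[:3,:3].T@(np.asarray(w)-M[:3,3]),4)
E
python3 - <<'E'
from h import *
print(sensors.state()['joint_pos'],T().round(3).tolist())
p,P=cloud("wrist"); cv2.imwrite("pics/w1.png",p[:,:,::-1])
for r in finder.look_for("wrist","weight"): print(np.round(r['position'],4),r['score'])
g=np.array([.505,-.342])
near=np.linalg.norm(P[...,:2]-g,axis=-1)<.035
for lo,hi in((.06,.075),(.036,.046)): 
    m=near&(P[...,2]>lo)&(P[...,2]<hi)
    if m.sum(): print(circ(P,m),np.percentile(P[m],[2,50,98],axis=0).round(4).tolist())
E
```

```text
[-1.37601787e+00  5.26898609e-02  1.61288039e+00 -2.99245311e-05
  1.47603161e+00 -1.19011535e-01] [[0.951, 0.309, -0.0, 0.193], [0.309, -0.951, 0.0, -0.594], [-0.0, -0.0, -1.0, 0.231], [0.0, 0.0, 0.0, 1.0]]invalid input
```

View pics/w1.png

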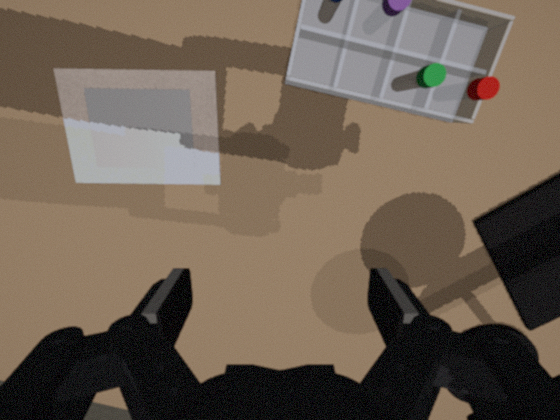

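The arm didn't move: the view shows bare counter, because the call was rejected as invalid input. I'll retry with every key given.

```bash
python3 -m pendant '[{"wx":0,"wy":0,"wz":-17,"dx":0.375,"dy":-0.143,"dz":0,"hand":1}]'; python3 -m pendant '[{"dx":0.01,"dy":0,"dz":0,"wx":0,"wy":0,"wz":0,"hand":1.0}]' | head -c 300
```

```text
time: 0.88
tool_pos: [0.2216, -0.5712, 0.2313]
tool_rot: [0.001, 0.977, 0.215, -0.001]
contact_force: [0.9, -0.2, 0.2]
gripper_width: 1.0
time: 0.97
tool_pos: [0.2365, -0.5621, 0.2312]
tool_rot: [-0.001, 0.976, 0.22, 0.001]
contact_force: [0.3, 0.2, -0.5]
gripper_width: 1.0
```

```bash
python3 -m pendant '[{"wx":0,"wy":0,"wz":-10,"dx":0.333,"dy":-0.083,"dz":0,"hand":1},{"wx":0,"wy":0,"wz":-10,"dx":0.333,"dy":-0.083,"dz":0,"hand":1},{"wx":0,"wy":0,"wz":-10,"dx":0.333,"dy":-0.083,"dz":0,"hand":1},{"wx":0,"wy":0,"wz":-10,"dx":0.333,"dy":-0.083,"dz":0,"hand":1},{"wx":0,"wy":0,"wz":-10,"dx":0.333,"dy":-0.083,"dz":0,"hand":1},{"wx":0,"wy":0,"wz":-10,"dx":0.333,"dy":-0.083,"dz":0,"hand":1},{"wx":0,"wy":0,"wz":-10,"dx":0.333,"dy":-0.083,"dz":0,"hand":1},{"wx":0,"wy":0,"wz":-10,"dx":0.333,"dy":-0.083,"dz":0,"hand":1},{"wx":0,"wy":0,"wz":-10,"dx":0.333,"dy":-0.083,"dz":0,"hand":1},{"wx":0,"wy":0,"wz":-10,"dx":0.333,"dy":-0.083,"dz":0,"hand":1},{"wx":0,"wy":0,"wz":-10,"dx":0.333,"dy":-0.083,"dz":0,"hand":1},{"wx":0,"wy":0,"wz":-10,"dx":0.333,"dy":-0.083,"dz":0,"hand":1}]'
python3 - <<'E'
from h import *
print(sensors.state()['joint_pos'],T().round(3).tolist())
p,P=cloud("wrist"); cv2.imwrite("pics/w2.png",p[:,:,::-1])
for r in finder.look_for("wrist","weight"): print(np.round(r['position'],4),r['score'])
g=np.array([.505,-.342])
near=np.linalg.norm(P[...,:2]-g,axis=-1)<.035
for lo,hi in((.06,.075),(.036,.046)): 
    m=near&(P[...,2]>lo)&(P[...,2]<hi)
    if m.sum(): print(circ(P,m),np.percentile(P[m],[2,50,98],axis=0).round(4).tolist())
E
```

```text
time: 1.97
tool_pos: [0.4997, -0.3484, 0.2312]
tool_rot: [0.0, 0.954, 0.301, -0.0]
contact_force: [0.4, -0.6, 0.6]
gripper_width: 1.001
[-7.30629740e-01  1.58966099e-02  1.65074752e+00 -7.21178774e-04
  1.47521259e+00  2.28249059e-01] [[0.819, 0.574, -0.001, 0.5], [0.574, -0.819, -0.0, -0.348], [-0.001, -0.0, -1.0, 0.231], [0.0, 0.0, 0.0, 1.0]]
[ 0.5954 -0.28    0.0447] 0.84
[ 0.4572 -0.3956  0.0439] 0.78
[ 0.4365 -0.3311  0.0421] 0.71
[ 0.5242 -0.2685  0.0438] 0.63
[ 0.5125 -0.3373  0.0454] 0.57
(array([ 0.5105, -0.3405]), 0.012, 421, np.float64(0.0666)) [[0.5002, -0.351, 0.0623], [0.5111, -0.3399, 0.0666], [0.5214, -0.3296, 0.0682]]
(array([ 0.5103, -0.3405]), 0.0191, 461, np.float64(0.0438)) [[0.4933, -0.3578, 0.0371], [0.5176, -0.3347, 0.0438], [0.5284, -0.3227, 0.0458]]
```

View pics/w2.png

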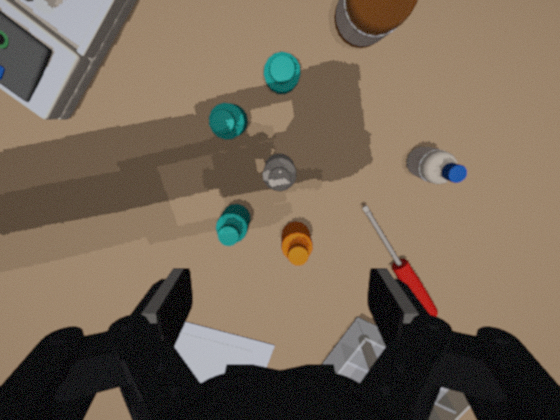

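The steel weight is at (280,172), its knob centred at world (0.5105, -0.3405). The measured radii of 12.0 and 19.1 mm match. The jaws are horizontal in the image and their lanes are clear. Descending.

```bash
python3 -m pendant '[{"wx":0,"wy":0,"wz":0,"dx":0.0134,"dy":0,"dz":0.03,"hand":0.6},{"wx":0,"wy":0,"wz":0,"dx":0.0134,"dy":0,"dz":0.06,"hand":0.6},{"wx":0,"wy":0,"wz":0,"dx":0.0134,"dy":0,"dz":0.09,"hand":0.6},{"wx":0,"wy":0,"wz":0,"dx":0.0134,"dy":0,"dz":0.12,"hand":0.6},{"wx":0,"wy":0,"wz":0,"dx":0.0134,"dy":0,"dz":0.14,"hand":0.6},{"wx":0,"wy":0,"wz":0,"dx":0.0134,"dy":0,"dz":0.14,"hand":0.6},{"wx":0,"wy":0,"wz":0,"dx":0.0134,"dy":0,"dz":0.14,"hand":0.6},{"wx":0,"wy":0,"wz":0,"dx":0.0134,"dy":0,"dz":0.14,"hand":0.6}]'
python3 - <<'E'
from h import *
p,P=cloud("wrist"); cv2.imwrite("pics/w3.png",p[:,:,::-1])
g=np.array([.5105,-.3405]); near=np.linalg.norm(P[...,:2]-g,axis=-1)<.035
for lo,hi in((.06,.075),(.036,.046)): 
    m=near&(P[...,2]>lo)&(P[...,2]<hi)
    if m.sum(): print(circ(P,m))
print(T().round(4).tolist(),rel([.5105,-.3405,.006]))
E
```

```text
time: 2.73
tool_pos: [0.5119, -0.3412, 0.0932]
tool_rot: [0.001, 0.954, 0.301, 0.001]
contact_force: [-0.3, -0.5, 0.3]
gripper_width: 0.8
(array([ 0.5108, -0.3407]), 0.0121, 1174, np.float64(0.0666))
(array([ 0.5109, -0.3404]), 0.0189, 1158, np.float64(0.0438))
[[0.8183, 0.5748, 0.0031, 0.5124], [0.5748, -0.8183, -0.0028, -0.3414], [0.0009, 0.004, -1.0, 0.0939], [0.0, 0.0, 0.0, 1.0]] [-0.0012 -0.0022  0.0879]
```

```bash
python3 -m pendant '[{"wx":0,"wy":0,"wz":0,"dx":-0.001,"dy":-0.001,"dz":0.02,"hand":0.6},{"wx":0,"wy":0,"wz":0,"dx":-0.001,"dy":-0.001,"dz":0.04,"hand":0.6},{"wx":0,"wy":0,"wz":0,"dx":-0.001,"dy":-0.001,"dz":0.06,"hand":0.6},{"wx":0,"wy":0,"wz":0,"dx":-0.001,"dy":-0.001,"dz":0.075,"hand":0.6},{"wx":0,"wy":0,"wz":0,"dx":-0.001,"dy":-0.001,"dz":0.085,"hand":0.6},{"wx":0,"wy":0,"wz":0,"dx":-0.001,"dy":-0.001,"dz":0.085,"hand":0.6},{"wx":0,"wy":0,"wz":0,"dx":-0.001,"dy":-0.001,"dz":0.085,"hand":-1},{"wx":0,"wy":0,"wz":0,"dx":-0.001,"dy":-0.001,"dz":0.085,"hand":-1},{"wx":0,"wy":0,"wz":0,"dx":-0.001,"dy":-0.001,"dz":0.085,"hand":-1},{"wx":0,"wy":0,"wz":0,"dx":-0.001,"dy":-0.001,"dz":0.085,"hand":-1},{"wx":0,"wy":0,"wz":0,"dx":-0.001,"dy":-0.001,"dz":0.085,"hand":-1},{"wx":0,"wy":0,"wz":0,"dx":-0.001,"dy":-0.001,"dz":0.085,"hand":-1},{"wx":0,"wy":0,"wz":0,"dx":-0.001,"dy":-0.001,"dz":0.085,"hand":-1}]'; python3 -c "
from h import *
s=sensors.state();print(s)"
```

```text
time: 3.87
tool_pos: [0.5114, -0.3404, 0.0087]
tool_rot: [0.001, 0.953, 0.302, 0.001]
contact_force: [-1.7, 1.7, 6.9]
gripper_width: 0.428
{'time': 3.8667, 'joint_pos': array([-7.08444787e-01,  2.58291326e-01,  1.78353994e+00,  4.56814459e-05,
        1.09677371e+00,  2.48888511e-01]), 'joint_vel': array([-0.00061019, -0.00093246,  0.00146777,  0.00092384,  0.00143665,
        0.00046313]), 'joint_efforts': array([-1.77741316e-01, -3.89023018e+01, -2.90777761e+01, -4.84242872e-02,
       -5.97611200e-01, -1.36168164e-03]), 'tool_pos': array([ 0.51135394, -0.34041549,  0.00870049]), 'tool_rot': array([1.25839889e-03, 9.53327636e-01, 3.01934076e-01, 8.05234219e-04]), 'contact_force': array([-1.73458428,  1.70760135,  6.93710459]), 'ft_torque': array([0.29999626, 0.30175106, 0.04684288]), 'gripper_width': 0.42834964749957444}
```

```bash
python3 -m pendant '[{"wx":0,"wy":0,"wz":0,"dx":0,"dy":0,"dz":-0.01,"hand":-1},{"wx":0,"wy":0,"wz":0,"dx":0,"dy":0,"dz":-0.04,"hand":-1},{"wx":0,"wy":0,"wz":0,"dx":0,"dy":0,"dz":-0.08,"hand":-1},{"wx":0,"wy":0,"wz":0,"dx":0,"dy":0,"dz":-0.12,"hand":-1},{"wx":0,"wy":0,"wz":-4,"dx":0.01,"dy":-0.01,"dz":-0.16,"hand":-1},{"wx":0,"wy":0,"wz":-10,"dx":0.035,"dy":-0.03,"dz":-0.19,"hand":-1},{"wx":0,"wy":0,"wz":-16,"dx":0.065,"dy":-0.055,"dz":-0.21,"hand":-1},{"wx":0,"wy":0,"wz":-22,"dx":0.095,"dy":-0.08,"dz":-0.23,"hand":-1},{"wx":0,"wy":0,"wz":-28,"dx":0.125,"dy":-0.105,"dz":-0.24,"hand":-1},{"wx":0,"wy":0,"wz":-34,"dx":0.155,"dy":-0.13,"dz":-0.24,"hand":-1},{"wx":0,"wy":0,"wz":-40,"dx":0.185,"dy":-0.155,"dz":-0.24,"hand":-1},{"wx":0,"wy":0,"wz":-46,"dx":0.21,"dy":-0.178,"dz":-0.24,"hand":-1},{"wx":0,"wy":0,"wz":-51,"dx":0.232,"dy":-0.197,"dz":-0.24,"hand":-1},{"wx":0,"wy":0,"wz":-54,"dx":0.246,"dy":-0.208,"dz":-0.24,"hand":-1},{"wx":0,"wy":0,"wz":-55,"dx":0.2527,"dy":-0.2135,"dz":-0.24,"hand":-1},{"wx":0,"wy":0,"wz":-55,"dx":0.2527,"dy":-0.2135,"dz":-0.24,"hand":-1},{"wx":0,"wy":0,"wz":-55,"dx":0.2527,"dy":-0.2135,"dz":-0.24,"hand":-1},{"wx":0,"wy":0,"wz":-55,"dx":0.2527,"dy":-0.2135,"dz":-0.24,"hand":-1}]'
python3 - <<'E'
from h import *
print(sensors.state()['joint_pos'].round(3),T().round(4).tolist())
p,P=cloud("wrist"); cv2.imwrite("pics/w4.png",p[:,:,::-1]); np.save("w4.npy",P)
for t in ("hub","knob","spider"):
  for r in finder.look_for("wrist",t): print(t,np.round(r['position'],4),r['score'])
E
```

```text
time: 5.37
tool_pos: [0.5935, -0.0207, 0.246]
tool_rot: [-0.0, 0.707, 0.707, -0.001]
contact_force: [-0.2, -0.3, -4.6]
gripper_width: 0.423
[-1.600e-01 -2.800e-02  1.670e+00 -1.000e-03  1.501e+00 -1.600e-01] [[-0.0004, 1.0, -0.0008, 0.5935], [1.0, 0.0004, -0.0006, -0.0207], [-0.0006, -0.0008, -1.0, 0.246], [0.0, 0.0, 0.0, 1.0]]
hub [0.5961 0.091  0.0953] 0.72
hub [0.5962 0.0139 0.0555] 0.68
knob [0.5998 0.0921 0.0967] 0.59
spider [0.5946 0.0183 0.0568] 0.67
```

View pics/w4.png

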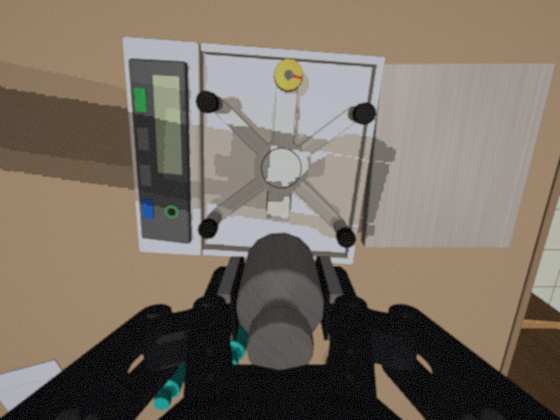

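The view shows the hub at (281,168), the brass knob at (289,74) with its red line pointing right, and four dark pillars. I'll fit those from the depth data.

```bash
python3 - <<'E'
from h import *
P=np.load("w4.npy"); p=cv2.imread("pics/w4.png"); v,u=np.indices(P.shape[:2])
pil=[]
for (a,b) in((207,102),(363,113),(208,228),(346,238)):
    m=(np.hypot(u-a,v-b)<18)&(P[...,2]>.094)&(P[...,2]<.108); r=circ(P,m); pil.append(r[0]); print("pillar",r)
m=(np.hypot(u-289,v-74)<22)&(P[...,2]>.088)&(P[...,2]<.1); k=circ(P,m); print("knob",k)
pil=np.array(pil); c=pil.mean(0); print("centre",c)
# model fit: pillars at +-72,+-62 & knob at (0,90)
mod=np.array([[-72,62],[72,62],[-72,-62],[72,-62],[0,90]])/1e3; obs=np.vstack([pil,k[0]])
mc=mod.mean(0);oc=obs.mean(0);H=(mod-mc).T@(obs-oc);th=np.arctan2(H[0,1]-H[1,0],H[0,0]+H[1,1])
R=np.array([[np.cos(th),-np.sin(th)],[np.sin(th),np.cos(th)]]); t=oc-R@mc
print("th",np.degrees(th),"hub",t,"res",(obs-(mod@R.T+t)).round(4).tolist(),"screw",R@[0,.09]+t)
# hub disc
m=(np.hypot(u-281,v-168)<26)&(abs(P[...,2]-.058)<.006); print("hubdisc z",np.median(P[m][:,2]))
g=cv2.cvtColor(p,cv2.COLOR_BGR2GRAY); cr=g[138:198,251:311]; cv2.imwrite("pics/hubcrop.png",cv2.resize(p[40:258,180:390],None,fx=2.5,fy=2.5,interpolation=2))
# weight held: tip
m=(v>235)&(v<345)&(u>235)&(u<325)&(P[...,2]>.2); q=P[m]; q=q[np.isfinite(q[:,0])]; print(len(q),np.percentile(q,[2,50,98],axis=0).round(4).tolist() if len(q) else'')
E
```

```text
pillar (array([0.5268, 0.0672]), 0.0101, 418, np.float64(0.1005))
pillar (array([0.67  , 0.0571]), 0.0102, 405, np.float64(0.1008))
pillar (array([ 0.5183, -0.0564]), 0.0101, 302, np.float64(0.1005))
pillar (array([ 0.6612, -0.0662]), 0.0101, 299, np.float64(0.1005))
knob (array([0.6004, 0.0899]), 0.0136, 744, np.float64(0.0951))
centre [5.94075e-01 4.25000e-04]
th -3.999266850314195 hub [5.94084613e-01 3.63831030e-04] res [[0.0002, -0.0], [-0.0002, -0.0001], [0.0004, 0.0001], [-0.0004, 0.0003], [0.0, -0.0002]] screw [0.60036155 0.09014468]
hubdisc z 0.05902994782503779
8595 [[0.5747, -0.0279, 0.2451], [0.5932, -0.0111, 0.2812], [0.6113, -0.0028, 0.3045]]
```

```bash
python3 -m pendant '[{"wx":0,"wy":0,"wz":0,"dx":0.012,"dy":0.0006,"dz":0.02,"hand":-1},{"wx":0,"wy":0,"wz":0,"dx":0.022,"dy":0.0006,"dz":0.05,"hand":-1},{"wx":0,"wy":0,"wz":0,"dx":0.022,"dy":0.0006,"dz":0.08,"hand":-1},{"wx":0,"wy":0,"wz":0,"dx":0.022,"dy":0.0006,"dz":0.11,"hand":-1},{"wx":0,"wy":0,"wz":0,"dx":0.022,"dy":0.0006,"dz":0.135,"hand":-1},{"wx":0,"wy":0,"wz":0,"dx":0.022,"dy":0.0006,"dz":0.152,"hand":-1},{"wx":0,"wy":0,"wz":0,"dx":0.022,"dy":0.0006,"dz":0.162,"hand":-1},{"wx":0,"wy":0,"wz":0,"dx":0.022,"dy":0.0006,"dz":0.168,"hand":-1},{"wx":0,"wy":0,"wz":0,"dx":0.022,"dy":0.0006,"dz":0.170,"hand":-1},{"wx":0,"wy":0,"wz":0,"dx":0.022,"dy":0.0006,"dz":0.170,"hand":-1},{"wx":0,"wy":0,"wz":0,"dx":0.022,"dy":0.0006,"dz":0.170,"hand":-1}]'
python3 - <<'E'
from h import *
print(sensors.state()['contact_force'].round(2),T().round(4).tolist())
p,P=cloud("wrist"); cv2.imwrite("pics/w5.png",p[:,:,::-1]); np.save("w5.npy",P)
p,_=cloud("side"); cv2.imwrite("pics/s5.png",cv2.resize(p[170:290,200:340,::-1],None,fx=5,fy=5,interpolation=2))
E
```

```text
time: 6.48
tool_pos: [0.5957, 0.0023, 0.078]
tool_rot: [0.001, 0.706, 0.708, 0.001]
contact_force: [0.3, 1.0, -3.6]
gripper_width: 0.425
[ 0.31  1.02 -3.63] [[-0.0022, 1.0, 0.0029, 0.5957], [1.0, 0.0022, -0.0003, 0.0023], [-0.0003, 0.0029, -1.0, 0.078], [0.0, 0.0, 0.0, 1.0]]
```

View pics/w5.png

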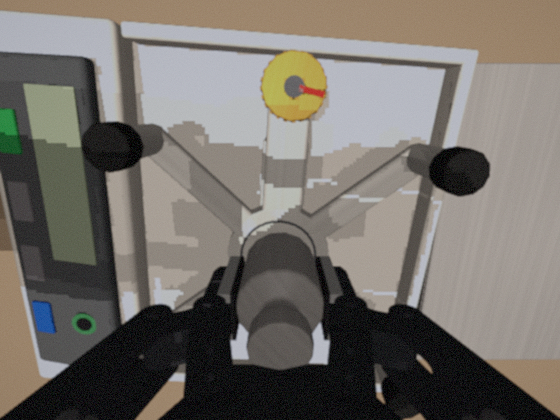

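The weight hangs over the hub with the scribed arc centred near (279,222) and the weight's front edge at (279,233). I'll check its centring against the near pillars and knob before touching down.

```bash
python3 - <<'E'
from h import *
P=np.load("w5.npy"); v,u=np.indices(P.shape[:2])
o=[]
for a,b,lo,hi in((112,147,.09,.11),(459,171,.09,.11),(294,87,.088,.1)):
    m=(np.hypot(u-a,v-b)<42)&(P[...,2]>lo)&(P[...,2]<hi); r=circ(P,m); print(r); o.append(r[0])
mod=np.array([[-72,62],[72,62],[0,90]])/1e3;o=np.array(o);th=np.radians(-4)
R=np.array([[np.cos(th),-np.sin(th)],[np.sin(th),np.cos(th)]]); print("hub now",(o-mod@R.T).round(4).tolist())
m=(v>225)&(v<330)&(u>235)&(u<325)&(P[...,2]>.08)&(P[...,2]<.105); q=P[m]; print(np.percentile(q,[1,50,99],axis=0).round(4).tolist())
# circle fit to body side points
from scipy.optimize import least_squares
f=least_squares(lambda x:np.hypot(q[:,0]-x[0],q[:,1]-x[1])-.019,[.595,0],loss='soft_l1',f_scale=.001); print(f.x,np.sqrt(np.mean(f.fun**2)))
m=(v>215)&(v<345)&(u>235)&(u<325)&(P[...,2]>.07); print("z range",np.percentile(P[m][:,2],[1,99]))
E
```

```text
(array([0.527 , 0.0669]), 0.0105, 2459, np.float64(0.1004))
(array([0.6697, 0.0566]), 0.0105, 2342, np.float64(0.1004))
(array([0.6005, 0.0899]), 0.0136, 3746, np.float64(0.0951))
hub now [[0.5945, 0.0], [0.5936, -0.0002], [0.5942, 0.0001]]
[[0.5748, 0.0061, 0.0803], [0.5953, 0.0172, 0.0937], [0.616, 0.0205, 0.1048]]
[0.59511764 0.00125738] 0.001278394835004794
z range [0.07374874 0.13674695]
```

View pics/s5.png

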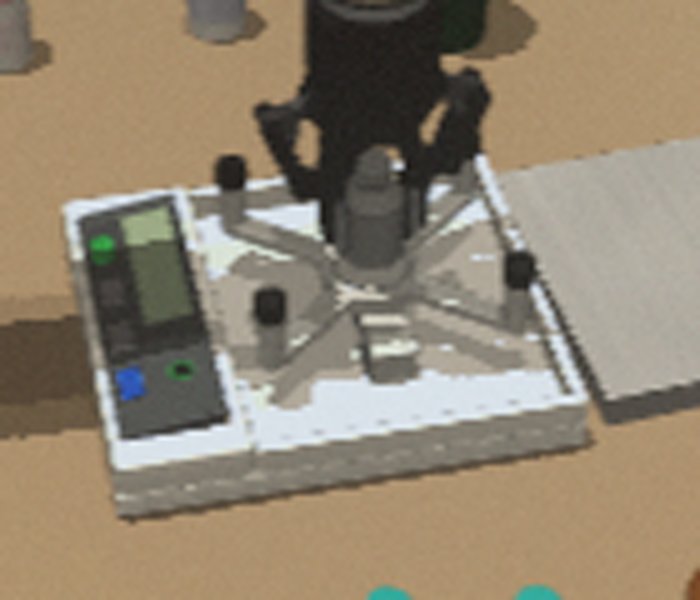

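Side view: the weight hangs upright in the jaws just above the hub. It's about 1 mm off centre, so I'll correct that while descending slowly.

```bash
python3 -m pendant '[{"wx":0,"wy":0,"wz":0,"dx":-0.0012,"dy":-0.001,"dz":0.003,"hand":-1},{"wx":0,"wy":0,"wz":0,"dx":-0.0012,"dy":-0.001,"dz":0.006,"hand":-1},{"wx":0,"wy":0,"wz":0,"dx":-0.0012,"dy":-0.001,"dz":0.008,"hand":-1},{"wx":0,"wy":0,"wz":0,"dx":-0.0012,"dy":-0.001,"dz":0.009,"hand":-1},{"wx":0,"wy":0,"wz":0,"dx":-0.0012,"dy":-0.001,"dz":0.009,"hand":-1},{"wx":0,"wy":0,"wz":0,"dx":-0.0012,"dy":-0.001,"dz":0.009,"hand":-1}]'
python3 -m pendant '[{"wx":0,"wy":0,"wz":0,"dx":0,"dy":0,"dz":0.0005,"hand":-1},{"wx":0,"wy":0,"wz":0,"dx":0,"dy":0,"dz":0.001,"hand":-1},{"wx":0,"wy":0,"wz":0,"dx":0,"dy":0,"dz":0.001,"hand":-1}]'
```

```text
time: 7.08
tool_pos: [0.5934, 0.0014, 0.0672]
tool_rot: [-0.0, 0.706, 0.708, -0.0]
contact_force: [0.5, 0.8, -5.6]
gripper_width: 0.425
time: 7.33
tool_pos: [0.5936, 0.0013, 0.0667]
tool_rot: [0.0, 0.706, 0.708, 0.0]
contact_force: [-1.5, -0.5, -1.6]
gripper_width: 0.426
```

Contact felt (force down from -5 to -1.6 N). Releasing.

```bash
python3 -m pendant '[{"wx":0,"wy":0,"wz":0,"dx":0,"dy":0,"dz":0.0003,"hand":-1},{"wx":0,"wy":0,"wz":0,"dx":0,"dy":0,"dz":0.0003,"hand":0.5},{"wx":0,"wy":0,"wz":0,"dx":0,"dy":0,"dz":0.0003,"hand":0.5},{"wx":0,"wy":0,"wz":0,"dx":0,"dy":0,"dz":0.0003,"hand":0.5},{"wx":0,"wy":0,"wz":0,"dx":0,"dy":0,"dz":0.0003,"hand":0.5},{"wx":0,"wy":0,"wz":0,"dx":0,"dy":0,"dz":0.0003,"hand":0.5},{"wx":0,"wy":0,"wz":0,"dx":0,"dy":0,"dz":0.0003,"hand":0.5}]'
python3 -m pendant '[{"wx":0,"wy":0,"wz":0,"dx":0,"dy":0,"dz":-0.01,"hand":0.5},{"wx":0,"wy":0,"wz":0,"dx":0,"dy":0,"dz":-0.03,"hand":0.5},{"wx":0,"wy":0,"wz":0,"dx":0,"dy":0,"dz":-0.06,"hand":0.5},{"wx":0,"wy":0,"wz":0,"dx":0,"dy":0,"dz":-0.10,"hand":0.5},{"wx":0,"wy":0,"wz":0,"dx":0,"dy":0,"dz":-0.14,"hand":0.5},{"wx":0,"wy":0,"wz":0,"dx":-0.02,"dy":0,"dz":-0.16,"hand":0.5},{"wx":0,"wy":0,"wz":0,"dx":-0.02,"dy":0,"dz":-0.16,"hand":0.5},{"wx":0,"wy":0,"wz":0,"dx":-0.02,"dy":0,"dz":-0.16,"hand":0.5},{"wx":0,"wy":0,"wz":0,"dx":-0.02,"dy":0,"dz":-0.16,"hand":0.5}]'
python3 - <<'E'
from h import *
print(sensors.state()['joint_pos'].round(3),T().round(4).tolist())
p,P=cloud("wrist"); cv2.imwrite("pics/w6.png",p[:,:,::-1]); np.save("w6.npy",P)
z=P[...,2]
for n,g,lo,hi in (("wknob",(.594,0),.115,.13),("wbody",(.594,0),.094,.105),("screw",(.6004,.09),.088,.1),("p",(.527,.067),.094,.108),("p",(.67,.057),.094,.108),("p",(.5183,-.0564),.094,.108),("p",(.6612,-.0662),.094,.108)):
    m=(np.linalg.norm(P[...,:2]-g,axis=-1)<.028)&(z>lo)&(z<hi)
    print(n,circ(P,m) if m.sum()>5 else m.sum())
E
```

```text
time: 7.92
tool_pos: [0.5937, 0.0013, 0.0662]
tool_rot: [0.0, 0.706, 0.708, 0.0]
contact_force: [0.5, 0.6, 0.1]
gripper_width: 0.75
time: 8.67
tool_pos: [0.5929, -0.0185, 0.2252]
tool_rot: [-0.001, 0.706, 0.708, -0.0]
contact_force: [-0.3, -0.3, -0.8]
gripper_width: 0.751
[-0.157 -0.017  1.694  0.     1.466 -0.159] [[-0.0022, 1.0, -0.0014, 0.5929], [1.0, 0.0022, 0.0005, -0.0185], [0.0005, -0.0014, -1.0, 0.2252], [0.0, 0.0, 0.0, 1.0]]
wknob (array([0.593 , 0.0007]), 0.012, 661, np.float64(0.1246))
wbody (array([5.929e-01, 5.000e-04]), 0.0191, 697, np.float64(0.1019))
screw (array([0.6005, 0.0901]), 0.0137, 856, np.float64(0.0951))
p (array([0.5268, 0.067 ]), 0.0101, 481, np.float64(0.1007))
p (array([0.67  , 0.0569]), 0.0099, 469, np.float64(0.1006))
p (array([ 0.5183, -0.0563]), 0.01, 350, np.float64(0.1004))
p (array([ 0.6613, -0.0664]), 0.0101, 341, np.float64(0.1006))
```

View pics/w6.png

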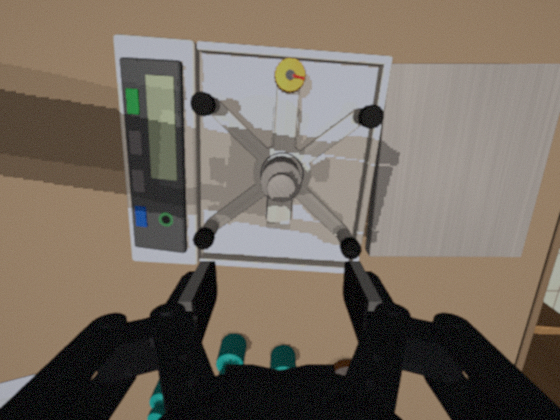

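The weight stands upright at (0.593, 0.0006), 1 mm from the hub centre. Moving over the screw, with the wrist pre-wound anticlockwise.

```bash
python3 -m pendant '[{"wx":0,"wy":0,"wz":-7,"dx":0.02,"dy":0.0076,"dz":0,"hand":0.1},{"wx":0,"wy":0,"wz":-14,"dx":0.04,"dy":0.0076,"dz":0,"hand":0.1},{"wx":0,"wy":0,"wz":-21,"dx":0.06,"dy":0.0076,"dz":0,"hand":0.1},{"wx":0,"wy":0,"wz":-28,"dx":0.08,"dy":0.0076,"dz":0,"hand":0.1},{"wx":0,"wy":0,"wz":-35,"dx":0.10,"dy":0.0076,"dz":0.01,"hand":0.1},{"wx":0,"wy":0,"wz":-42,"dx":0.1086,"dy":0.0076,"dz":0.03,"hand":0.1},{"wx":0,"wy":0,"wz":-49,"dx":0.1086,"dy":0.0076,"dz":0.05,"hand":0.1},{"wx":0,"wy":0,"wz":-56,"dx":0.1086,"dy":0.0076,"dz":0.065,"hand":0.1},{"wx":0,"wy":0,"wz":-63,"dx":0.1086,"dy":0.0076,"dz":0.075,"hand":0.1},{"wx":0,"wy":0,"wz":-70,"dx":0.1086,"dy":0.0076,"dz":0.075,"hand":0.1},{"wx":0,"wy":0,"wz":-75,"dx":0.1086,"dy":0.0076,"dz":0.075,"hand":0.1},{"wx":0,"wy":0,"wz":-75,"dx":0.1086,"dy":0.0076,"dz":0.075,"hand":0.1},{"wx":0,"wy":0,"wz":-75,"dx":0.1086,"dy":0.0076,"dz":0.075,"hand":0.1}]'
python3 - <<'E'
from h import *
s=sensors.state();print(s['joint_pos'].round(3),s['ft_torque'],T().round(4).tolist())
p,P=cloud("wrist"); cv2.imwrite("pics/w7.png",p[:,:,::-1]); np.save("w7.npy",P)
z=P[...,2]
for n,g,lo,hi in (("screw",(.6004,.09),.088,.1),("p",(.527,.067),.094,.108),("wknob",(.594,0),.115,.13)):
    m=(np.linalg.norm(P[...,:2]-g,axis=-1)<.028)&(z>lo)&(z<hi)
    if m.sum()>5:
        c=circ(P,m); print(n,c,"rel",rel([*c[0],.063]))
E
```

```text
time: 9.8
tool_pos: [0.5997, 0.0903, 0.1491]
tool_rot: [-0.002, 0.13, 0.991, -0.0]
contact_force: [0.4, 0.7, 0.1]
gripper_width: 0.55
[ 0.027  0.075  1.73   0.     1.34  -1.283] [ 0.02263186 -0.00101468  0.0767435 ] [[-0.9661, 0.2582, -0.0033, 0.5997], [0.2582, 0.9661, 0.0, 0.0903], [0.0032, -0.0008, -1.0, 0.1491], [0.0, 0.0, 0.0, 1.0]]
screw (array([0.6001, 0.0899]), 0.0136, 1092, np.float64(0.0949)) rel [-0.0004 -0.0002  0.0866]
p (array([0.5266, 0.0668]), 0.0101, 838, np.float64(0.1006)) rel [ 0.0647 -0.0415  0.0868]
wknob (array([5.923e-01, 3.000e-04]), 0.0127, 1284, np.float64(0.1245)) rel [-0.0159 -0.0888  0.0867]
```

View pics/w7.png

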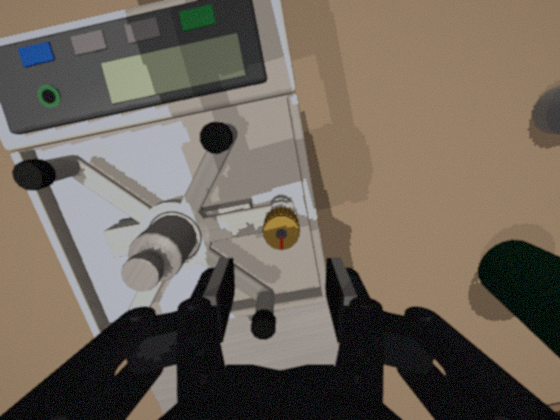

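The knob is centred under the jaws at (281,232), with its red line pointing down in the image. Descending.

```bash
python3 -m pendant '[{"wx":0,"wy":0,"wz":0,"dx":-0.0004,"dy":0,"dz":0.02,"hand":0.1},{"wx":0,"wy":0,"wz":0,"dx":-0.0004,"dy":0,"dz":0.04,"hand":0.1},{"wx":0,"wy":0,"wz":0,"dx":-0.0004,"dy":0,"dz":0.06,"hand":0.1},{"wx":0,"wy":0,"wz":0,"dx":-0.0004,"dy":0,"dz":0.075,"hand":0.1},{"wx":0,"wy":0,"wz":0,"dx":-0.0004,"dy":0,"dz":0.084,"hand":0.1},{"wx":0,"wy":0,"wz":0,"dx":-0.0004,"dy":0,"dz":0.086,"hand":0.1},{"wx":0,"wy":0,"wz":0,"dx":-0.0004,"dy":0,"dz":0.086,"hand":0.1}]'
python3 -c "
from h import *
s=sensors.state();print(s['contact_force'],s['ft_torque'])"
python3 -m pendant '[{"wx":0,"wy":0,"wz":0,"dx":0,"dy":0,"dz":0,"hand":-1},{"wx":0,"wy":0,"wz":0,"dx":0,"dy":0,"dz":0,"hand":-1},{"wx":0,"wy":0,"wz":0,"dx":0,"dy":0,"dz":0,"hand":-1},{"wx":0,"wy":0,"wz":0,"dx":0,"dy":0,"dz":0,"hand":-1},{"wx":0,"wy":0,"wz":0,"dx":0,"dy":0,"dz":0,"hand":-1},{"wx":0,"wy":0,"wz":0,"dx":0,"dy":0,"dz":0,"hand":-1}]'
python3 -c "
from h import *
s=sensors.state();print(s['contact_force'],s['ft_torque'],s['joint_pos'],s['joint_efforts'])"
```

```text
time: 10.43
tool_pos: [0.6008, 0.0899, 0.0644]
tool_rot: [-0.001, 0.13, 0.992, -0.0]
contact_force: [0.0, -0.3, 0.2]
gripper_width: 0.548
[ 0.02740443 -0.28688836  0.22348554] [-0.03770052 -0.0227751  -0.01761305]
time: 10.93
tool_pos: [0.6024, 0.09, 0.0667]
tool_rot: [0.001, 0.129, 0.992, 0.0]
contact_force: [-0.7, 0.6, 6.3]
gripper_width: 0.283
[-0.74966498  0.64931181  6.31269954] [ 0.17521933 -0.01528101 -0.00104206] [ 2.61039987e-02  1.67770834e-01  1.77766589e+00  2.96057074e-04
  1.19330474e+00 -1.28543232e+00] [-5.69632631e-01 -3.68884134e+01 -2.99643981e+01 -2.54475307e-01
 -4.90061555e-02 -1.59717427e-03]
```

```bash
cat > chk.py <<'E'
import sys
from h import *
s=sensors.state(); j=s['joint_pos']; R=T()[:3,:3]
a=np.degrees(j[5]-j[0]); e=s['joint_efforts'][5]
yaw=np.degrees(np.arctan2(R[1,0],R[0,0]))
l=f"{s['time']:.2f} a={a:.2f} yaw={yaw:.2f} e6={e:.4f} mz={s['ft_torque'][2]:.3f} F={s['contact_force'].round(1).tolist()} w={s['gripper_width']:.3f}"
print(l); open("log.txt","a").write(l+"\n")
lim=float(sys.argv[1]) if len(sys.argv)>1 else 9
sys.exit(1 if abs(e)>lim else 0)
E
python3 chk.py
python3 -m pendant '[{"wx":0,"wy":0,"wz":2,"dx":0,"dy":0,"dz":-0.001,"hand":-1},{"wx":0,"wy":0,"wz":5,"dx":0,"dy":0,"dz":-0.001,"hand":-1},{"wx":0,"wy":0,"wz":5,"dx":0,"dy":0,"dz":-0.001,"hand":-1}]' >/dev/null; python3 chk.py 0.3 &&
python3 -m pendant '[{"wx":0,"wy":0,"wz":5,"dx":0,"dy":0,"dz":0,"hand":-1},{"wx":0,"wy":0,"wz":10,"dx":0,"dy":0,"dz":0,"hand":-1},{"wx":0,"wy":0,"wz":10,"dx":0,"dy":0,"dz":0,"hand":-1}]' >/dev/null && python3 chk.py 0.3 &&
python3 -m pendant '[{"wx":0,"wy":0,"wz":5,"dx":0,"dy":0,"dz":0,"hand":-1},{"wx":0,"wy":0,"wz":10,"dx":0,"dy":0,"dz":0,"hand":-1},{"wx":0,"wy":0,"wz":10,"dx":0,"dy":0,"dz":0,"hand":-1}]' >/dev/null && python3 chk.py 0.3 &&
python3 -m pendant '[{"wx":0,"wy":0,"wz":5,"dx":0,"dy":0,"dz":0,"hand":-1},{"wx":0,"wy":0,"wz":10,"dx":0,"dy":0,"dz":0,"hand":-1},{"wx":0,"wy":0,"wz":10,"dx":0,"dy":0,"dz":0,"hand":-1}]' >/dev/null && python3 chk.py 0.3
```

```text
10.93 a=-75.15 yaw=165.14 e6=-0.0016 mz=-0.001 F=[-0.7, 0.6, 6.3] w=0.283
11.18 a=-70.10 yaw=160.09 e6=0.3907 mz=0.097 F=[0.9, 2.0, 3.4] w=0.287
```

```bash

python3 -m pendant '[{"wx":0,"wy":0,"wz":5,"dx":0,"dy":0,"dz":0,"hand":-1},{"wx":0,"wy":0,"wz":10,"dx":0,"dy":0,"dz":0,"hand":-1},{"wx":0,"wy":0,"wz":10,"dx":0,"dy":0,"dz":0,"hand":-1}]' >/dev/null && python3 chk.py  &&
python3 -m pendant '[{"wx":0,"wy":0,"wz":5,"dx":0,"dy":0,"dz":0,"hand":-1},{"wx":0,"wy":0,"wz":10,"dx":0,"dy":0,"dz":0,"hand":-1},{"wx":0,"wy":0,"wz":10,"dx":0,"dy":0,"dz":0,"hand":-1}]' >/dev/null && python3 chk.py  &&
python3 -m pendant '[{"wx":0,"wy":0,"wz":5,"dx":0,"dy":0,"dz":0,"hand":-1},{"wx":0,"wy":0,"wz":10,"dx":0,"dy":0,"dz":0,"hand":-1},{"wx":0,"wy":0,"wz":10,"dx":0,"dy":0,"dz":0,"hand":-1}]' >/dev/null && python3 chk.py; python3 -m pendant '[{"wx":0,"wy":0,"wz":0,"dx":0,"dy":0,"dz":0,"hand":-1}]' >/dev/null; python3 chk.py;python3 -m pendant '[{"wx":0,"wy":0,"wz":0,"dx":0,"dy":0,"dz":0,"hand":-1}]' >/dev/null; python3 chk.py
```

```text
11.43 a=-60.13 yaw=150.13 e6=0.6446 mz=0.087 F=[0.7, 0.8, 3.8] w=0.283
11.68 a=-50.22 yaw=140.23 e6=0.6438 mz=0.026 F=[0.2, -0.0, 4.3] w=0.286
11.93 a=-40.28 yaw=130.30 e6=0.6434 mz=0.049 F=[-0.6, 0.1, 5.9] w=0.286
12.02 a=-40.43 yaw=130.44 e6=0.0661 mz=0.039 F=[-0.4, -1.2, 5.2] w=0.283
12.10 a=-40.44 yaw=130.45 e6=0.0343 mz=0.046 F=[0.6, -0.9, 5.1] w=0.288
```

```bash
s() { python3 chk.py 0.16; }
python3 -m pendant '[{"wx":0,"wy":0,"wz":5,"dx":0,"dy":0,"dz":0,"hand":-1},{"wx":0,"wy":0,"wz":5,"dx":0,"dy":0,"dz":0,"hand":-1},{"wx":0,"wy":0,"wz":5,"dx":0,"dy":0,"dz":0,"hand":-1},{"wx":0,"wy":0,"wz":5,"dx":0,"dy":0,"dz":0,"hand":-1}]' >/dev/null; s &&
python3 -m pendant '[{"wx":0,"wy":0,"wz":5,"dx":0,"dy":0,"dz":0,"hand":-1},{"wx":0,"wy":0,"wz":5,"dx":0,"dy":0,"dz":0,"hand":-1},{"wx":0,"wy":0,"wz":5,"dx":0,"dy":0,"dz":0,"hand":-1},{"wx":0,"wy":0,"wz":5,"dx":0,"dy":0,"dz":0,"hand":-1}]' >/dev/null && s &&
python3 -m pendant '[{"wx":0,"wy":0,"wz":5,"dx":0,"dy":0,"dz":0,"hand":-1},{"wx":0,"wy":0,"wz":5,"dx":0,"dy":0,"dz":0,"hand":-1},{"wx":0,"wy":0,"wz":5,"dx":0,"dy":0,"dz":0,"hand":-1},{"wx":0,"wy":0,"wz":5,"dx":0,"dy":0,"dz":0,"hand":-1}]' >/dev/null && s &&
python3 -m pendant '[{"wx":0,"wy":0,"wz":5,"dx":0,"dy":0,"dz":0,"hand":-1},{"wx":0,"wy":0,"wz":5,"dx":0,"dy":0,"dz":0,"hand":-1},{"wx":0,"wy":0,"wz":5,"dx":0,"dy":0,"dz":0,"hand":-1},{"wx":0,"wy":0,"wz":5,"dx":0,"dy":0,"dz":0,"hand":-1}]' >/dev/null && s &&
python3 -m pendant '[{"wx":0,"wy":0,"wz":5,"dx":0,"dy":0,"dz":0,"hand":-1},{"wx":0,"wy":0,"wz":5,"dx":0,"dy":0,"dz":0,"hand":-1},{"wx":0,"wy":0,"wz":5,"dx":0,"dy":0,"dz":0,"hand":-1},{"wx":0,"wy":0,"wz":5,"dx":0,"dy":0,"dz":0,"hand":-1}]' >/dev/null && s &&
python3 -m pendant '[{"wx":0,"wy":0,"wz":5,"dx":0,"dy":0,"dz":0,"hand":-1},{"wx":0,"wy":0,"wz":5,"dx":0,"dy":0,"dz":0,"hand":-1},{"wx":0,"wy":0,"wz":5,"dx":0,"dy":0,"dz":0,"hand":-1},{"wx":0,"wy":0,"wz":5,"dx":0,"dy":0,"dz":0,"hand":-1}]' >/dev/null && s
```

```text
12.43 a=-35.44 yaw=125.45 e6=0.0371 mz=0.074 F=[-0.1, -0.9, 5.7] w=0.283
12.77 a=-30.44 yaw=120.45 e6=0.0375 mz=0.009 F=[-0.2, -0.8, 5.8] w=0.287
13.10 a=-25.43 yaw=115.45 e6=0.0377 mz=0.024 F=[-0.9, -1.2, 6.2] w=0.283
13.43 a=-20.44 yaw=110.45 e6=0.0380 mz=0.042 F=[-1.3, -1.1, 5.9] w=0.286
13.77 a=-15.43 yaw=105.45 e6=0.0383 mz=0.051 F=[-1.1, -1.5, 5.6] w=0.284
14.10 a=-10.44 yaw=100.45 e6=0.0385 mz=0.041 F=[-1.9, -1.0, 6.2] w=0.280
```

```bash
s() { python3 chk.py 0.1; }
python3 -m pendant '[{"wx":0,"wy":0,"wz":5,"dx":0,"dy":0,"dz":0,"hand":-1},{"wx":0,"wy":0,"wz":5,"dx":0,"dy":0,"dz":0,"hand":-1},{"wx":0,"wy":0,"wz":5,"dx":0,"dy":0,"dz":0,"hand":-1},{"wx":0,"wy":0,"wz":5,"dx":0,"dy":0,"dz":0,"hand":-1}]' >/dev/null; s &&
python3 -m pendant '[{"wx":0,"wy":0,"wz":5,"dx":0,"dy":0,"dz":0,"hand":-1},{"wx":0,"wy":0,"wz":5,"dx":0,"dy":0,"dz":0,"hand":-1},{"wx":0,"wy":0,"wz":5,"dx":0,"dy":0,"dz":0,"hand":-1},{"wx":0,"wy":0,"wz":5,"dx":0,"dy":0,"dz":0,"hand":-1}]' >/dev/null && s &&
python3 -m pendant '[{"wx":0,"wy":0,"wz":5,"dx":0,"dy":0,"dz":0,"hand":-1},{"wx":0,"wy":0,"wz":5,"dx":0,"dy":0,"dz":0,"hand":-1},{"wx":0,"wy":0,"wz":5,"dx":0,"dy":0,"dz":0,"hand":-1},{"wx":0,"wy":0,"wz":5,"dx":0,"dy":0,"dz":0,"hand":-1}]' >/dev/null && s &&
python3 -m pendant '[{"wx":0,"wy":0,"wz":5,"dx":0,"dy":0,"dz":0,"hand":-1},{"wx":0,"wy":0,"wz":5,"dx":0,"dy":0,"dz":0,"hand":-1},{"wx":0,"wy":0,"wz":5,"dx":0,"dy":0,"dz":0,"hand":-1},{"wx":0,"wy":0,"wz":5,"dx":0,"dy":0,"dz":0,"hand":-1}]' >/dev/null && s &&
python3 -m pendant '[{"wx":0,"wy":0,"wz":5,"dx":0,"dy":0,"dz":0,"hand":-1},{"wx":0,"wy":0,"wz":5,"dx":0,"dy":0,"dz":0,"hand":-1},{"wx":0,"wy":0,"wz":5,"dx":0,"dy":0,"dz":0,"hand":-1},{"wx":0,"wy":0,"wz":5,"dx":0,"dy":0,"dz":0,"hand":-1}]' >/dev/null && s &&
python3 -m pendant '[{"wx":0,"wy":0,"wz":5,"dx":0,"dy":0,"dz":0,"hand":-1},{"wx":0,"wy":0,"wz":5,"dx":0,"dy":0,"dz":0,"hand":-1},{"wx":0,"wy":0,"wz":5,"dx":0,"dy":0,"dz":0,"hand":-1},{"wx":0,"wy":0,"wz":5,"dx":0,"dy":0,"dz":0,"hand":-1}]' >/dev/null && s &&
python3 -m pendant '[{"wx":0,"wy":0,"wz":5,"dx":0,"dy":0,"dz":0,"hand":-1},{"wx":0,"wy":0,"wz":5,"dx":0,"dy":0,"dz":0,"hand":-1},{"wx":0,"wy":0,"wz":5,"dx":0,"dy":0,"dz":0,"hand":-1},{"wx":0,"wy":0,"wz":5,"dx":0,"dy":0,"dz":0,"hand":-1}]' >/dev/null && s &&
python3 -m pendant '[{"wx":0,"wy":0,"wz":5,"dx":0,"dy":0,"dz":0,"hand":-1},{"wx":0,"wy":0,"wz":5,"dx":0,"dy":0,"dz":0,"hand":-1},{"wx":0,"wy":0,"wz":5,"dx":0,"dy":0,"dz":0,"hand":-1},{"wx":0,"wy":0,"wz":5,"dx":0,"dy":0,"dz":0,"hand":-1}]' >/dev/null && s &&
python3 -m pendant '[{"wx":0,"wy":0,"wz":5,"dx":0,"dy":0,"dz":0,"hand":-1},{"wx":0,"wy":0,"wz":5,"dx":0,"dy":0,"dz":0,"hand":-1},{"wx":0,"wy":0,"wz":5,"dx":0,"dy":0,"dz":0,"hand":-1},{"wx":0,"wy":0,"wz":5,"dx":0,"dy":0,"dz":0,"hand":-1}]' >/dev/null && s &&
python3 -m pendant '[{"wx":0,"wy":0,"wz":5,"dx":0,"dy":0,"dz":0,"hand":-1},{"wx":0,"wy":0,"wz":5,"dx":0,"dy":0,"dz":0,"hand":-1},{"wx":0,"wy":0,"wz":5,"dx":0,"dy":0,"dz":0,"hand":-1},{"wx":0,"wy":0,"wz":5,"dx":0,"dy":0,"dz":0,"hand":-1}]' >/dev/null && s
```

```text
14.43 a=-5.43 yaw=95.45 e6=0.0387 mz=0.027 F=[-0.9, -1.6, 7.7] w=0.285
14.77 a=-0.44 yaw=90.45 e6=0.0388 mz=0.026 F=[-0.9, -1.0, 6.0] w=0.285
15.10 a=4.55 yaw=85.46 e6=0.1026 mz=0.109 F=[-1.4, -0.7, 7.4] w=0.284
```

Touch seen. Two small steps to confirm the slope.

```bash
s() { python3 chk.py 0.3; }
python3 -m pendant '[{"wx":0,"wy":0,"wz":3,"dx":0,"dy":0,"dz":0,"hand":-1},{"wx":0,"wy":0,"wz":3,"dx":0,"dy":0,"dz":0,"hand":-1},{"wx":0,"wy":0,"wz":3,"dx":0,"dy":0,"dz":0,"hand":-1},{"wx":0,"wy":0,"wz":3,"dx":0,"dy":0,"dz":0,"hand":-1}]' >/dev/null; s &&
python3 -m pendant '[{"wx":0,"wy":0,"wz":3,"dx":0,"dy":0,"dz":0,"hand":-1},{"wx":0,"wy":0,"wz":3,"dx":0,"dy":0,"dz":0,"hand":-1},{"wx":0,"wy":0,"wz":3,"dx":0,"dy":0,"dz":0,"hand":-1},{"wx":0,"wy":0,"wz":3,"dx":0,"dy":0,"dz":0,"hand":-1}]' >/dev/null && s
```

```text
15.43 a=7.54 yaw=82.47 e6=0.1497 mz=0.157 F=[-1.9, -1.3, 7.2] w=0.288
15.77 a=10.53 yaw=79.48 e6=0.1978 mz=0.170 F=[-2.8, 0.2, 7.9] w=0.284
```

Slope is about 0.92 N m/rad, which extrapolates to touch at a ≈ 0.6°. The half-turn back-off target is a ≈ -179.4°. That puts joint 6 at about -3.105 rad, inside its range, so I back off 190.0° in two calls and check between.

```bash

python3 -m pendant '[{"wx":0,"wy":0,"wz":-5,"dx":0,"dy":0,"dz":0,"hand":-1},{"wx":0,"wy":0,"wz":-11,"dx":0,"dy":0,"dz":0,"hand":-1},{"wx":0,"wy":0,"wz":-17,"dx":0,"dy":0,"dz":-0.0001,"hand":-1},{"wx":0,"wy":0,"wz":-23,"dx":0,"dy":0,"dz":-0.0001,"hand":-1},{"wx":0,"wy":0,"wz":-29,"dx":0,"dy":0,"dz":-0.0001,"hand":-1},{"wx":0,"wy":0,"wz":-35,"dx":0,"dy":0,"dz":-0.0002,"hand":-1},{"wx":0,"wy":0,"wz":-41,"dx":0,"dy":0,"dz":-0.0002,"hand":-1},{"wx":0,"wy":0,"wz":-47,"dx":0,"dy":0,"dz":-0.0002,"hand":-1},{"wx":0,"wy":0,"wz":-53,"dx":0,"dy":0,"dz":-0.0003,"hand":-1},{"wx":0,"wy":0,"wz":-59,"dx":0,"dy":0,"dz":-0.0003,"hand":-1},{"wx":0,"wy":0,"wz":-65,"dx":0,"dy":0,"dz":-0.0003,"hand":-1},{"wx":0,"wy":0,"wz":-71,"dx":0,"dy":0,"dz":-0.0004,"hand":-1},{"wx":0,"wy":0,"wz":-77,"dx":0,"dy":0,"dz":-0.0004,"hand":-1},{"wx":0,"wy":0,"wz":-83,"dx":0,"dy":0,"dz":-0.0004,"hand":-1},{"wx":0,"wy":0,"wz":-89,"dx":0,"dy":0,"dz":-0.0005,"hand":-1},{"wx":0,"wy":0,"wz":-95,"dx":0,"dy":0,"dz":-0.0005,"hand":-1},{"wx":0,"wy":0,"wz":-100,"dx":0,"dy":0,"dz":-0.0005,"hand":-1},{"wx":0,"wy":0,"wz":-100,"dx":0,"dy":0,"dz":-0.0005,"hand":-1},{"wx":0,"wy":0,"wz":-100,"dx":0,"dy":0,"dz":-0.0005,"hand":-1}]'; python3 chk.py; python3 -c "
from h import *
print(sensors.state()['joint_pos'])"
```

```text
time: 17.35
tool_pos: [0.6018, 0.0903, 0.0668]
tool_rot: [0.001, 0.007, 1.0, 0.001]
contact_force: [2.4, 2.2, 3.0]
gripper_width: 0.284
17.35 a=-89.19 yaw=179.17 e6=-0.1388 mz=-0.031 F=[2.4, 2.2, 3.0] w=0.284
[ 2.62133087e-02  1.67080815e-01  1.77824192e+00  1.12166343e-03
  1.19476182e+00 -1.53050623e+00]
```

```bash

python3 -m pendant '[{"wx":0,"wy":0,"wz":-5,"dx":0,"dy":0,"dz":0,"hand":-1},{"wx":0,"wy":0,"wz":-11,"dx":0,"dy":0,"dz":0,"hand":-1},{"wx":0,"wy":0,"wz":-17,"dx":0,"dy":0,"dz":0,"hand":-1},{"wx":0,"wy":0,"wz":-23,"dx":0,"dy":0,"dz":0,"hand":-1},{"wx":0,"wy":0,"wz":-29,"dx":0,"dy":0,"dz":0,"hand":-1},{"wx":0,"wy":0,"wz":-35,"dx":0,"dy":0,"dz":-0.0001,"hand":-1},{"wx":0,"wy":0,"wz":-41,"dx":0,"dy":0,"dz":-0.0001,"hand":-1},{"wx":0,"wy":0,"wz":-47,"dx":0,"dy":0,"dz":-0.0001,"hand":-1},{"wx":0,"wy":0,"wz":-53,"dx":0,"dy":0,"dz":-0.0002,"hand":-1},{"wx":0,"wy":0,"wz":-59,"dx":0,"dy":0,"dz":-0.0002,"hand":-1},{"wx":0,"wy":0,"wz":-65,"dx":0,"dy":0,"dz":-0.0002,"hand":-1},{"wx":0,"wy":0,"wz":-71,"dx":0,"dy":0,"dz":-0.0002,"hand":-1},{"wx":0,"wy":0,"wz":-77,"dx":0,"dy":0,"dz":-0.0002,"hand":-1},{"wx":0,"wy":0,"wz":-82,"dx":0,"dy":0,"dz":-0.0002,"hand":-1},{"wx":0,"wy":0,"wz":-86,"dx":0,"dy":0,"dz":-0.0002,"hand":-1},{"wx":0,"wy":0,"wz":-89,"dx":0,"dy":0,"dz":-0.0002,"hand":-1},{"wx":0,"wy":0,"wz":-89.9,"dx":0,"dy":0,"dz":-0.0002,"hand":-1},{"wx":0,"wy":0,"wz":-89.9,"dx":0,"dy":0,"dz":-0.0002,"hand":-1},{"wx":0,"wy":0,"wz":-89.9,"dx":0,"dy":0,"dz":-0.0002,"hand":-1},{"wx":0,"wy":0,"wz":-89.9,"dx":0,"dy":0,"dz":-0.0002,"hand":-1}]'; python3 chk.py; python3 -c "
from h import *
print(sensors.state()['joint_pos'])"
```

```text
time: 19.02
tool_pos: [0.6012, 0.0908, 0.0669]
tool_rot: [0.001, -0.701, 0.713, 0.001]
contact_force: [-0.0, 5.1, 4.9]
gripper_width: 0.282
19.02 a=-179.01 yaw=-91.03 e6=-0.0408 mz=-0.015 F=[-0.0, 5.1, 4.9] w=0.282
[ 2.66316890e-02  1.66609086e-01  1.77845003e+00  2.09299720e-03
  1.19653502e+00 -3.09774455e+00]
```

Backed off 179.6°. Releasing and lifting clear.

```bash

python3 -m pendant '[{"wx":0,"wy":0,"wz":0,"dx":0,"dy":0,"dz":0,"hand":0.2},{"wx":0,"wy":0,"wz":0,"dx":0,"dy":0,"dz":0,"hand":0.2},{"wx":0,"wy":0,"wz":0,"dx":0,"dy":0,"dz":0,"hand":0.2},{"wx":0,"wy":0,"wz":0,"dx":0,"dy":0,"dz":0,"hand":0.2},{"wx":0,"wy":0,"wz":0,"dx":0,"dy":0,"dz":0,"hand":0.2},{"wx":0,"wy":0,"wz":0,"dx":0,"dy":0,"dz":-0.01,"hand":0.2},{"wx":0,"wy":0,"wz":0,"dx":0,"dy":0,"dz":-0.03,"hand":0.2},{"wx":0,"wy":0,"wz":0,"dx":0,"dy":0,"dz":-0.06,"hand":0.2},{"wx":0,"wy":0,"wz":0,"dx":0,"dy":0,"dz":-0.10,"hand":0.2},{"wx":0,"wy":0,"wz":0,"dx":0,"dy":0,"dz":-0.14,"hand":0.2},{"wx":0,"wy":0,"wz":0,"dx":0,"dy":0,"dz":-0.17,"hand":0.2},{"wx":0,"wy":0,"wz":0,"dx":-0.01,"dy":0,"dz":-0.18,"hand":0.2},{"wx":0,"wy":0,"wz":0,"dx":-0.01,"dy":0,"dz":-0.18,"hand":0.2},{"wx":0,"wy":0,"wz":0,"dx":-0.01,"dy":0,"dz":-0.18,"hand":0.2}]'
python3 - <<'E'
from h import *
p,P=cloud("wrist"); cv2.imwrite("pics/w8.png",p[:,:,::-1]); z=P[...,2]
for n,g,lo,hi in (("wknob",(.594,0),.115,.13),("wbody",(.594,0),.094,.105),("screw",(.6004,.09),.088,.1),("p",(.527,.067),.094,.108),("p",(.67,.057),.094,.108)):
    m=(np.linalg.norm(P[...,:2]-g,axis=-1)<.028)&(z>lo)&(z<hi)
    print(n,circ(P,m) if m.sum()>5 else m.sum())
# red line direction, before (w7) and after
def red(img,P):
    h=img.astype(int); d=np.linalg.norm(P[...,:2]-[.6003,.09],axis=-1)<.013
    m=d&(P[...,2]>.088)&(h[...,0]>120)&(h[...,1]<80)&(h[...,2]<80); c=P[m][:,:2].mean(0)-[.6003,.09]; return m.sum(),np.degrees(np.arctan2(c[1],c[0]))
print("red after",red(p,P)); 
for n in ("w4","w6","w7"): print("before",red(cv2.imread(f"pics/{n}.png")[:,:,::-1],np.load(f"{n}.npy"))) 
s,_=cloud("side"); cv2.imwrite("pics/s8.png",s[:,:,::-1])
E
```

```text
time: 20.18
tool_pos: [0.6013, 0.1002, 0.2467]
tool_rot: [0.0, -0.701, 0.713, -0.0]
contact_force: [0.4, -0.0, 0.0]
gripper_width: 0.6
wknob (array([0.5933, 0.0007]), 0.012, 714, np.float64(0.1248))
wbody (array([0.5932, 0.0006]), 0.019, 783, np.float64(0.1018))
screw (array([0.6005, 0.0897]), 0.0137, 552, np.float64(0.0953))
p (array([0.5271, 0.0668]), 0.0101, 356, np.float64(0.1006))
p (array([0.6702, 0.0571]), 0.01, 359, np.float64(0.1007))
red after (np.int64(0), np.float64(nan))
before (np.int64(8), np.float64(-14.52087432256472))
before (np.int64(21), np.float64(-14.398129906284051))
before (np.int64(0), np.float64(nan))<stdin>:9: RuntimeWarning: Mean of empty slice.
  ret = um.true_divide(
```

View pics/w8.png

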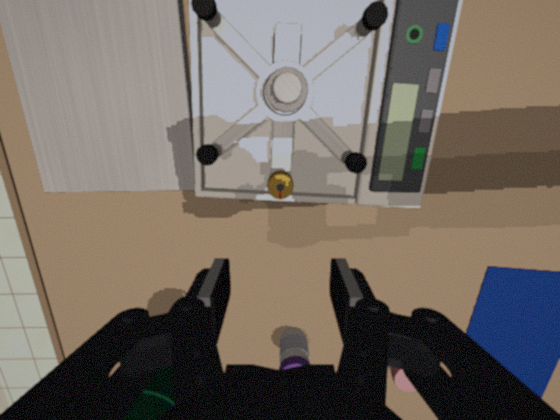

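View pics/s8.png

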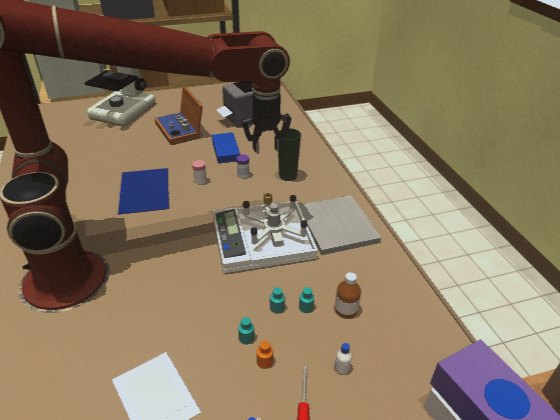

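The weight is still upright at hub image (287,90). The red line on the screw at (280,185) now points towards world +y (about 90°). The expected angle is -14.4° + 103.9° = 89.5°, so the knob didn't slip in the grip. The bystanders look unmoved.

```bash
python3 -c "
from plant import job; print(job.job_done())"
```

```text
the job is handed in; nothing more can be done
None
```

The job is done and handed in at about 20 s of the 72 s allowed. The steel weight stands on the hub and the stop screw is backed off half a turn from its pad.

- **Weight:** I set it down until contact was felt and let go. Before and after the screw work it stood upright about 1 mm from the hub centre. The jaws pressed on it with under 10 N in every reading taken.
- **Screw:** Turning clockwise, the torque was flat at 0.039 N m, then rose at about 0.92 N m per radian. I stopped at about 0.2 N m, roughly 10° past the touch, and traced the touch back to 0.6° on the wrist angle. I backed off to -179.0°, which is 179.6° from the touch.
- **Slip check:** In the last wrist picture the red line points to about 90°, against 89.5° expected, so the knob did not slip. This was judged by eye, because my automatic red-line detection found no red pixels in that picture.
- **Readings that disagreed:** TCP position readings scattered by 1–2 mm, so I centred using the camera fits. The side force on the knob reached 5 N at the end of the back-off and fell to zero on release.
- **Bystanders:** Nothing else on the counter looked moved in the last side view; I did not measure their positions.

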